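# Load the ball magazine from the dipper cup

### The arm

A 6-joint arm with a two-finger parallel gripper is mounted at the origin on the work surface. World frame = base frame: x ahead of the robot, y to its left, z up, the work surface at z = 0. Lengths are in m, angles in rad, forces in N, time in s.
With the tool pointing down it reaches from about 0.35 to 0.975 m from the base axis. Payload 4.9 kg.
Tool frame: the origin (TCP) lies at the very end of the fingers, on their centre line; the grasp point (between the pads) lies 19 mm behind it; z points along the fingers, y is the line along which they close (so a half turn about z gives the same grasp; the last joint's range is limited). The gripper opens to 85 mm and grips with 20 to 120 N. Pads are 22 mm wide; open, the fingers measure 114 mm over their backs; the gripper's body (76 mm by 85 mm) begins 54 mm behind the grasp point. The pads swing forward as they close: fully open they stand 13 mm farther back than shut.
Start: joints at [-1.333, 0.053, 1.613, -0, 1.476, -0.119], TCP at [0.218, -0.586, 0.231] pointing down, gripper open.
Joint ranges: [-3.01, 3.01], [-1.01, 2.22], [0.06, 2.58], [-1.02, 4.17], [0.09, 2.62], [-3.14, 3.14]. Speed limits (rad/s): [2.57, 2.57, 3.14, 3.14, 3.14, 3.14].

### API

Orientations are given as a unit quaternion [w, x, y, z].
In Python, from plant import monitor, vision, manip gives the robot as it stands. The module is installed in compiled form; this text tells all that it offers.
- The arm moves only by the tool arm_command, never from a script. Its argument "rows" is a list of rows, each a list of 3 entries, a list of its own where there are three numbers: the finger opening in mm, from 0 to 85.4, then the shift along the world's x, y, z in units of 30 cm (1.0 is 30 cm), then the turn, a rotation vector about the world's x, y, z in units of pi/2 rad (1.0 is pi/2 rad). In form: [[claw, [x, y, z], [wx, wy, wz]], ...]. A call has 1 to 12 rows; each row is the pose to reach, as a shift and turn from the pose commanded when the call began; what a row does not reach only later rows make up. A row lasts 1/12 s, in which the tool goes at most 41.7 mm and 7.16 degrees, less where a joint would pass 70% of its speed; a pose out of reach is approached as far as the arm can. A call with a number of a shift or a turn outside -1 to 1 is refused whole. A call with a gripper value outside its range is refused whole. The fingers move at their own pace and stop on an object; the grip force is fixed at half the most. Time passes only in rows, so rows that repeat a pose let the fingers close. It gives the time, the measured TCP pose, the force, the opening and the grip force at its end, in the units of the state.
- monitor.state(): the state, without advancing time (a new reading comes with each control period).
- vision.grab_frame(name): name is "scene" or "top" or "wrist"; returns a dict with "color" (384x512x3 uint8, red, green, blue), "z_map" (384x512 float32, m along the optical axis (not along the pixel's ray), 0 where there is no reading), "mtx" (3x3 intrinsics, pixels), "R" (3x3) and "t" (3): a world point X has camera coordinates R X + t. Camera axes: x right, y down, z forward; pixel columns grow to the right and rows downward; lengths in m; the calibration is good to about 2 mm. A picture is of the moment at which its call begins.
- manip.job_done(): hands the job in; it is judged then, once.
The state is a dict: "time": time; "joint_pos": joint angles; "joint_vel": joint speeds; "joint_efforts": joint torques, N m; "tool_pos": TCP position; "tool_rot": TCP orientation; "contact_force": force on the tool from outside, world axes, zero at the start; "ft_torque": the same for the moment, N m; "gripper_width": opening from 0.0 (shut) to 1.0 (fully open); "grasp_force": force on a finger pad.
Only numpy, scipy, OpenCV 4.12 (cv2) and the standard library are available. Lean on these libraries where they do the work, as an engineer would, in place of code of your own. Each camera call takes 0.05 s, during which the arm holds its last target. There are 200 camera calls.

### The job

Load the ball magazine: turn its clamp knob clockwise to draw the bolt, slide the shutter fully open, and pour all seven balls from the dipper cup into it. Then stand the empty cup upright on the bench again and leave the shutter open; do not disturb the bowl of screws, the tape measure or the screwdriver.

Things in the scene. Friction and masses are not known exactly. Their poses are not given: they have to be found in the camera images.
- magazine: Ball magazine fixed to the bench: grey metal box 200 (x) x 210 (y) x 90 mm high, walls 5 mm, steel top. Origin: centre of its underside. Its top has one mouth, x -90 to +37, y 0 to +97 mm in this frame, covered by an aluminium shutter at the start; the rest is decked over. Guide strips 9 mm high run along both x sides of the shutter's path.
- mouth (a point): Centre of the magazine's mouth at the height of its top (90 mm), at (-25, +50, 90) mm in the magazine's frame, same axes as the magazine.
- shutter (a joint): Sliding shutter over the mouth: 0 = shut, 0.092 m = fully open; it opens by sliding towards the magazine's -y, over the deck, with about 2 N of friction. It is blocked by the steel bolt until the knob has been turned.
- shutter_grip (a point): Grip point of the shutter's handle, an upright black tab 60 mm long (magazine x), 14 mm thick (y), standing 40 mm above the shutter plate. The point is 122 mm above the bench (plate top 97 mm, tab top 137 mm), on the tab's centre line. It moves with the shutter.
- knob (a joint): Clamp knob on the far corner (+x) of the magazine's deck: 0 = bolt shot across the shutter's path, turns clockwise seen from above up to its stop at 1.5 rad, drawing the bolt back 34 mm; the bolt clears the shutter at about 1.15 rad.
- knob_grip (a point): On the knob's vertical axis, 143 mm above the bench. The knob's grip is an upright bar 58 mm long, 14 mm thick, from 119 to 155 mm above the bench; the bar lies along the magazine's x at 0 and turns with the knob (the x axis of this point is along the bar).
- cup: Steel dipper cup of seven balls, 80 mm high, outer diameter 92 mm at the rim, 66 mm at the foot, wall 3 mm, 0.2 kg. Origin: centre of its underside, z up. Level handle bar along its own -x, 41 to 151 mm from the axis, centre line 62 mm up. The bar is 16 mm square, set on edge: its flats face 45 degrees up and down, so fingers hold it flat only when tilted 45 degrees about its length.
- cup_grip (a point): Point on the centre line of the cup's handle bar, 100 mm from the cup's axis, 62 mm above its underside; axes as the cup's.
- cup_rim (a point): Centre of the cup's mouth, 80 mm above its underside.
- ball0_center (a point): Centre of one of the seven black plastic balls, 24 mm in diameter, about 12 g each, all in the cup at the start.
- ball1_center (a point): Centre of one of the seven black plastic balls, 24 mm in diameter, about 12 g each, all in the cup at the start.
- ball2_center (a point): Centre of one of the seven black plastic balls, 24 mm in diameter, about 12 g each, all in the cup at the start.
- ball3_center (a point): Centre of one of the seven black plastic balls, 24 mm in diameter, about 12 g each, all in the cup at the start.
- ball4_center (a point): Centre of one of the seven black plastic balls, 24 mm in diameter, about 12 g each, all in the cup at the start.
- ball5_center (a point): Centre of one of the seven black plastic balls, 24 mm in diameter, about 12 g each, all in the cup at the start.
- ball6_center (a point): Centre of one of the seven black plastic balls, 24 mm in diameter, about 12 g each, all in the cup at the start.
- bowl: Bystander: steel bowl of screws, 170 mm across, 45 mm high. Origin: centre of its underside.
- tape: Bystander: grey tape-measure case standing on edge, 75 x 36 x 66 mm. Origin: centre of its underside.
- driver: Bystander: screwdriver lying on the bench along its own x.
Mind the look-alikes: they are no part of the job. What is shaped like the cup but blue is not meant.

How it is judged:
On the way, in this order (a step that is already met when the one before it is completed fails the run):
1. the clamp knob is turned clockwise far enough to draw the bolt (value of joint knob above 1 rad), for 0.1 s.
2. the shutter is slid open (value of joint shutter above 0.08 m), for 0.1 s.
3. the cup is tipped, off the bench, to pour (angle between cup's own z axis and vertical above 1.05 rad and height (world z) of cup_rim above 0.09 m), for 0.1 s.
At the end, for the whole second after the job is handed in: All seven balls lie inside the magazine, below its top; the shutter is still open (over 80 of 92 mm); the cup stands upright on the bench (tilt under 0.1 rad, underside within 6 mm of the bench top), released and at rest (x of ball0_center in the frame of magazine between -0.097 and 0.097 m and y of ball0_center in the frame of magazine between -0.102 and 0.102 m and z of ball0_center in the frame of magazine between 0.005 and 0.084 m and x of ball1_center in the frame of magazine between -0.097 and 0.097 m and y of ball1_center in the frame of magazine between -0.102 and 0.102 m and z of ball1_center in the frame of magazine between 0.005 and 0.084 m and x of ball2_center in the frame of magazine between -0.097 and 0.097 m and y of ball2_center in the frame of magazine between -0.102 and 0.102 m and z of ball2_center in the frame of magazine between 0.005 and 0.084 m and x of ball3_center in the frame of magazine between -0.097 and 0.097 m and y of ball3_center in the frame of magazine between -0.102 and 0.102 m and z of ball3_center in the frame of magazine between 0.005 and 0.084 m and x of ball4_center in the frame of magazine between -0.097 and 0.097 m and y of ball4_center in the frame of magazine between -0.102 and 0.102 m and z of ball4_center in the frame of magazine between 0.005 and 0.084 m and x of ball5_center in the frame of magazine between -0.097 and 0.097 m and y of ball5_center in the frame of magazine between -0.102 and 0.102 m and z of ball5_center in the frame of magazine between 0.005 and 0.084 m and x of ball6_center in the frame of magazine between -0.097 and 0.097 m and y of ball6_center in the frame of magazine between -0.102 and 0.102 m and z of ball6_center in the frame of magazine between 0.005 and 0.084 m and value of joint shutter above 0.08 m and angle between cup's own z axis and vertical below 0.1 rad and height (world z) of cup between -0.006 and 0.006 m and linear speed of cup below 0.02 m/s and contact force between cup and the fingers below 0.2 N); the robot touches nothing.
It fails at once if the bowl of screws is pushed more than 20 mm (distance of bowl from where it was at the start of the episode above 0.02 m).
It fails at once if the tape measure is pushed more than 20 mm (distance of tape from where it was at the start of the episode above 0.02 m).
It fails at once if the screwdriver is pushed more than 20 mm (distance of driver from where it was at the start of the episode above 0.02 m).
It also fails if it takes over 72 s, if anything falls off the work surface, if the arm or the gripper's body presses on something with over 40 N, if the wrist force passes 120 N, or if a joint passes its speed limit or range.

## Working session

There is one attempt and no reset: what is moved stays moved. The work goes in short steps, Python scripts to look and compute and a tool call to move; the robot and the scene stay as the last step left them, time stands still between calls to the robot, and variables do not carry over. Pictures are saved under pics/ and viewed, at most 10 in all, crops included, and the job is handed in when it is done.

Besides the shell and the picture viewer there is one more tool, called after ">>>" as name(argument=value, ...), one argument or row to a line, values as JSON. arm_command: Moves the arm, as the interface text tells. Shifts and turns lie within -1 to 1; 1 stands for 30 cm of shift or pi/2 rad of turn. Its arguments: {"type":"object","properties":{"rows":{"type":"array"}},"required":["rows"]}

```bash
mkdir -p pics; cat > h.py <<'E'
import numpy as np, cv2
from plant import monitor, vision, manip
def grab(n):
    f=vision.grab_frame(n); K,R,t=f["mtx"],f["R"],f["t"]
    z=f["z_map"]; v,u=np.indices(z.shape)
    c=np.stack([(u-K[0,2])/K[0,0]*z,(v-K[1,2])/K[1,1]*z,z],-1)
    f["P"]=(c-t)@R; f["P"][z==0]=np.nan   # R^T(c-t)
    return f
def save(f,name): cv2.imwrite("pics/"+name,cv2.cvtColor(f,cv2.COLOR_RGB2BGR))
E
python3 - <<'E'
from h import *
import pickle
F={n:grab(n) for n in("scene","top")}
pickle.dump(F,open("f0.pkl","wb"))
save(np.hstack([F["scene"]["color"]]),"scene0.png");save(F["top"]["color"],"top0.png")
s=monitor.state();print(s["time"],s["tool_pos"],s["tool_rot"])
for n in F: print(n,-F[n]["R"].T@F[n]["t"],F[n]["mtx"][0,0])
E
```

```text
0.1 [ 0.21816711 -0.58507229  0.23015373] [-9.53419077e-04  9.84128376e-01  1.77455424e-01 -4.70755503e-05]
scene [ 0.80172056 -0.37348003  0.97105021] 369.44424419656116
top [0.29061184 0.08688473 1.32877872] 470.7337979410498
```

View pics/scene0.png

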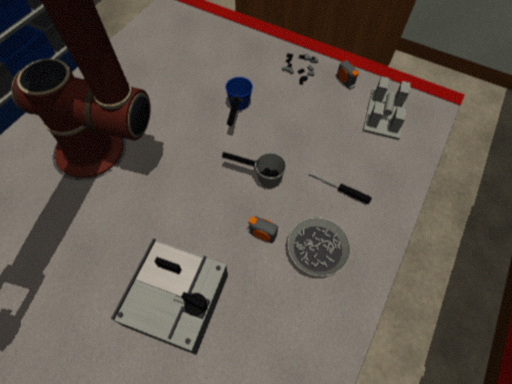

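View pics/top0.png

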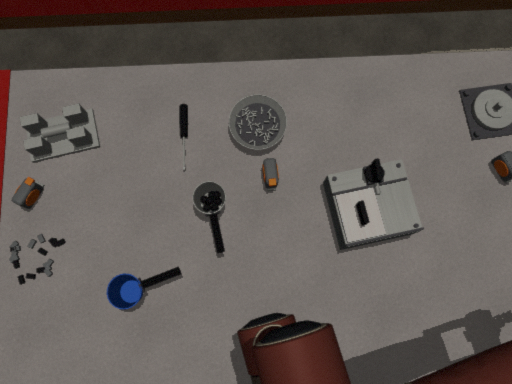

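Cup: the grey steel one at top (209,198), scene (268,168), holds black balls and matches the description; the blue one at top (126,291) is the look-alike. The magazine is at top (373,205), with its shutter tab at (362,212) and knob at (376,173). The bowl is at (257,124), the tape next to it at (270,174), and the screwdriver at (184,135).

```bash
python3 - <<'E'
from h import *
import pickle
F=pickle.load(open("f0.pkl","rb"));f=F["top"];P=f["P"]
def reg(u0,u1,v0,v1,z0,z1):
    p=P[v0:v1,u0:u1].reshape(-1,3); return p[(p[:,2]>z0)&(p[:,2]<z1)]
def rect(n,p):
    r=cv2.minAreaRect((p[:,:2]*1000).astype(np.float32));print(n,len(p),np.round(r[0],1),np.round(r[1],1),round(r[2],2),"z",np.round(np.median(p[:,2]),4))
rect("bench",reg(280,300,220,240,-1,1))
rect("mag",reg(310,440,150,260,.08,.106))
for v0,v1,u0,u1 in((150,260,310,440),):
    pass
rect("tab",reg(345,385,190,235,.125,.145))
rect("knob",reg(350,400,150,192,.145,.165))
rect("knobbar",reg(350,400,150,192,.122,.165))
c=reg(185,235,175,222,.074,.09);rect("rim",c)
(cx,cy),r=cv2.minEnclosingCircle((c[:,:2]*1000).astype(np.float32));print("circ",cx,cy,r)
h=reg(205,230,222,260,.05,.08);rect("handle",h)
print("balls",np.nanmax(reg(195,222,188,212,.0,.07)[:,2]))
rect("tape",reg(255,285,150,195,.02,.09));rect("bowl",reg(220,295,85,165,.03,.09))
for n in("tab",):pass
f2=F["scene"]["P"];
q=f2[140:190,215:295].reshape(-1,3);
c=q[(q[:,2]>.076)&(q[:,2]<.09)];rect("rim scene",c)
q=f2[230:360,105:235].reshape(-1,3);m=q[(q[:,2]>.083)&(q[:,2]<.106)];rect("mag scene",m)
m=q[(q[:,2]>.125)&(q[:,2]<.142)&(q[:,0]<.62)];rect("tab+knob scene",m)
k=q[q[:,2]>.150];rect("knob scene",k)
sv=cv2.resize(f["color"][145:265,180:440],None,fx=3,fy=3,interpolation=cv2.INTER_CUBIC);save(sv,"crop0.png")
E
```

```text
bench 400 [468.6 -34. ] [55.  56.5] 86.86 z 0.0003
mag 5255 [ 521.6 -256.9] [201.9 212.3] 9.5 z 0.0926
tab 150 [ 488.6 -214.4] [60.3 15.7] 8.77 z 0.1361
knob 132 [ 594.4 -257.4] [56.4 15.1] 3.23 z 0.154
knobbar 214 [ 595.1 -256.8] [47.  47.6] 47.04 z 0.1517
rim 164 [554.9 184.7] [94.4 89.9] 52.59 z 0.0794
circ 546.2909545898438 183.86782836914062 56.53886413574219
handle 253 [449.6 168. ] [84.7 21.6] 10.24 z 0.0686
balls 0.06985443284624362
tape 403 [624.6  14.6] [80.7 40.3] 4.02 z 0.065
bowl 1161 [761.4  49.4] [167.4 209.4] 72.52 z 0.037
rim scene 120 [558.7 184.1] [89.4 89. ] 55.61 z 0.0793
mag scene 6790 [ 522.9 -258.3] [200.6 210.7] 9.61 z 0.0916
tab+knob scene 207 [ 541.9 -235.7] [ 39.5 166.3] 69.65 z 0.1367
knob scene 171 [ 597.7 -259.8] [57.2 14.3] 1.9 z 0.1547
```

View pics/crop0.png

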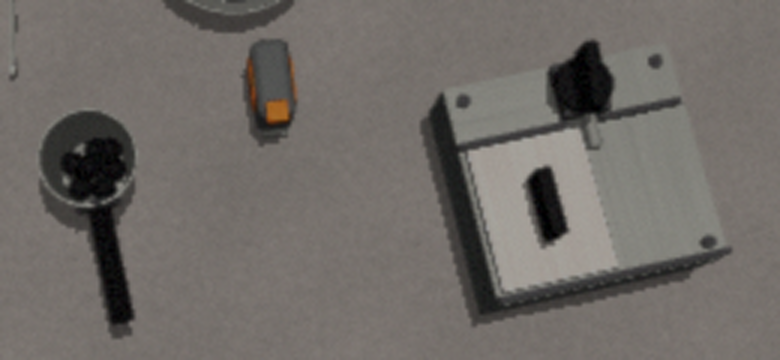

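The crop confirms the grey cup with black balls, handle toward the robot. The magazine shows the light shutter plate with its tab, and the knob at the far edge with the bolt across the shutter. Sizes match: box 202x212, tab 60x15 at z 0.136, bar 57x14 at z 0.154, rim about 90 at z 0.079. I'll go to the knob first.

>>> arm_command(
  rows=[
    [60,[0.9,0.78,0],[0,0,-0.2]],
    [60,[0.9,0.78,0],[0,0,-0.2]],
    [60,[0.9,0.78,0],[0,0,-0.2]],
    [60,[0.9,0.78,0],[0,0,-0.2]],
    [60,[0.9,0.78,0],[0,0,-0.2]],
    [60,[0.9,0.78,0],[0,0,-0.2]],
    [60,[0.9,0.78,0],[0,0,-0.2]],
    [60,[0.9,0.78,0],[0,0,-0.2]],
    [60,[0.9,0.78,0],[0,0,-0.2]],
    [60,[0.9,0.78,0],[0,0,-0.2]],
    [60,[0.9,0.78,0],[0,0,-0.2]],
    [60,[0.9,0.78,0],[0,0,-0.2]],
  ],
)

```text
time: 1.1
tool_pos: [0.4878, -0.3518, 0.2308]
tool_rot: [-0.0, 1.0, 0.021, -0.001]
contact_force: [0.2, 0.5, -0.6]
gripper_width: 0.702
grasp_force: 0.0
```

```bash
cat >> h.py <<'E'
from scipy.spatial.transform import Rotation as Ro
def st():
    s=monitor.state(); R=Ro.from_quat(np.roll(s["tool_rot"],-1)).as_matrix()
    print("t",round(s["time"],2),"tcp",np.round(s["tool_pos"],4),"x",np.round(R[:,0],3),"z",np.round(R[:,2],3),"yaw",round(np.degrees(np.arctan2(R[1,0],R[0,0])),1))
    print("q",np.round(s["joint_pos"],4).tolist(),"F",np.round(s["contact_force"],1),"w",round(s["gripper_width"],3),"g",round(s["grasp_force"],1))
    open("log.txt","a").write(repr([list(map(float,s["joint_pos"])),list(map(float,s["tool_pos"])),R.tolist()])+"\n")
    return s
E
python3 -c "
from h import *
st()"
```

```text
t 1.1 tcp [ 0.4878 -0.3518  0.2308] x [ 0.999  0.043 -0.001] z [-0.001  0.    -1.   ] yaw 2.4
q [-0.7483, -0.0017, 1.6692, -0.0006, 1.475, 0.78] F [ 0.2  0.5 -0.6] w 0.702 g 0.0
```

>>> arm_command(
  rows=[
    [60,[0.362,0.31,0],[0,0,0]],
    [60,[0.362,0.31,0],[0,0,0]],
    [60,[0.362,0.31,0],[0,0,0]],
    [60,[0.362,0.31,0],[0,0,0]],
    [60,[0.362,0.31,-0.1],[0,0,0]],
    [60,[0.362,0.31,-0.2],[0,0,0]],
    [60,[0.362,0.31,-0.3],[0,0,0]],
    [60,[0.362,0.31,-0.345],[0,0,0]],
    [20,[0.362,0.31,-0.345],[0,0,0]],
    [0,[0.362,0.31,-0.345],[0,0,0]],
    [0,[0.362,0.31,-0.345],[0,0,0]],
    [0,[0.362,0.31,-0.345],[0,0,0]],
  ],
)

```text
time: 2.1
tool_pos: [0.5981, -0.2584, 0.131]
tool_rot: [-0.001, 1.0, 0.021, 0.002]
contact_force: [-3.4, 1.5, 10.2]
gripper_width: 0.152
grasp_force: 61.6
```

>>> arm_command(
  rows=[
    [0,[0,0,0],[0,0,0]],
    [0,[0,0,0],[0,0,0]],
    [0,[0,0,0],[0,0,0]],
  ],
)

```text
time: 2.35
tool_pos: [0.5981, -0.2584, 0.131]
tool_rot: [0.0, 1.0, 0.021, 0.002]
contact_force: [-2.1, 4.6, 6.8]
gripper_width: 0.149
grasp_force: 60.4
```

```bash
python3 -c "
from h import *
st()"
```

```text
t 2.35 tcp [ 0.5981 -0.2584  0.131 ] x [0.999 0.043 0.003] z [ 0.003 -0.    -1.   ] yaw 2.5
q [-0.5226, 0.1896, 1.6359, 0.0013, 1.3132, 1.0051] F [-2.1  4.6  6.8] w 0.149 g 60.4
```

>>> arm_command(
  rows=[
    [0,[0,0,0.01],[0,0,-0.07]],
    [0,[0,0,0.01],[0,0,-0.14]],
    [0,[0,0,0.01],[0,0,-0.21]],
    [0,[0,0,0.01],[0,0,-0.28]],
    [0,[0,0,0.01],[0,0,-0.35]],
    [0,[0,0,0.01],[0,0,-0.42]],
    [0,[0,0,0.01],[0,0,-0.49]],
    [0,[0,0,0.01],[0,0,-0.56]],
    [0,[0,0,0.01],[0,0,-0.63]],
    [0,[0,0,0.01],[0,0,-0.7]],
    [0,[0,0,0.01],[0,0,-0.77]],
    [0,[0,0,0.01],[0,0,-0.83]],
  ],
)

```text
time: 3.35
tool_pos: [0.5971, -0.2596, 0.1311]
tool_rot: [0.001, 0.806, -0.592, 0.001]
contact_force: [2.3, -0.9, -3.5]
gripper_width: 0.152
grasp_force: 60.2
```

>>> arm_command(
  rows=[
    [0,[0,0,0],[0,0,-0.03]],
    [0,[0,0,0],[0,0,-0.03]],
    [0,[0,0,0],[0,0,-0.03]],
  ],
)

```text
time: 3.6
tool_pos: [0.597, -0.2596, 0.1311]
tool_rot: [0.001, 0.794, -0.608, 0.001]
contact_force: [1.4, -3.5, -4.5]
gripper_width: 0.154
grasp_force: 60.2
```

```bash
python3 -c "
from h import *
s=st();print(s['ft_torque'])"
```

```text
t 3.6 tcp [ 0.597  -0.2596  0.1311] x [ 0.261 -0.965  0.002] z [ 0.001 -0.002 -1.   ] yaw -74.9
q [-0.5237, 0.1891, 1.6362, -0.0015, 1.3146, 2.3546] F [ 1.4 -3.5 -4.5] w 0.154 g 60.2
[-0.63725987 -0.02435568 -0.10982108]
```

>>> arm_command(
  rows=[
    [50,[0,0,0],[0,0,0]],
    [50,[0,0,0],[0,0,0]],
    [50,[0,0,0.1],[0,0,0]],
    [60,[0,0,0.23],[0,0,0]],
    [60,[-0.1,0.05,0.23],[0,0,0.08]],
    [60,[-0.2,0.1,0.23],[0,0,0.16]],
    [60,[-0.3,0.15,0.23],[0,0,0.24]],
    [60,[-0.36,0.15,0.23],[0,0,0.32]],
    [60,[-0.36,0.15,0.23],[0,0,0.4]],
    [60,[-0.36,0.15,0.23],[0,0,0.48]],
    [60,[-0.36,0.15,0.23],[0,0,0.56]],
    [60,[-0.36,0.15,0.23],[0,0,0.64]],
  ],
)

```text
time: 4.6
tool_pos: [0.4892, -0.2136, 0.201]
tool_rot: [0.0, 0.989, -0.15, 0.001]
contact_force: [-0.2, -0.5, -0.4]
gripper_width: 0.701
grasp_force: 0.0
```

>>> arm_command(
  rows=[
    [60,[0,0,0],[0,0,0.08]],
    [60,[0,0,0],[0,0,0.16]],
    [60,[0,0,0],[0,0,0.24]],
    [60,[0,0,0],[0,0,0.298]],
    [60,[0,0,0],[0,0,0.298]],
  ],
)

```text
time: 5.02
tool_pos: [0.4893, -0.2136, 0.2008]
tool_rot: [0.0, 0.997, 0.081, 0.001]
contact_force: [0.4, 0.2, 0.6]
gripper_width: 0.704
grasp_force: 0.0
```

```bash
python3 - <<'E'
from h import *
st()
f=grab("top");P=f["P"]
p=P[145:240,330:400].reshape(-1,3)
k=p[(p[:,2]>.148)&(p[:,2]<.16)]
print(len(k),cv2.minAreaRect((k[:,:2]*1000).astype(np.float32)) if len(k)>5 else 0)
save(cv2.resize(f["color"][130:270,300:450],None,fx=3,fy=3),"knob1.png")
E
```

```text
t 5.02 tcp [ 0.4893 -0.2136  0.2008] x [0.987 0.161 0.001] z [ 0.001 -0.    -1.   ] yaw 9.3
q [-0.5512, -0.147, 1.8571, 0.0004, 1.43, 0.8575] F [0.4 0.2 0.6] w 0.704 g 0.0
18 ((589.2606201171875, -232.46243286132812), (6.617655277252197, 13.681591033935547), 72.24974822998047)
```

View pics/knob1.png

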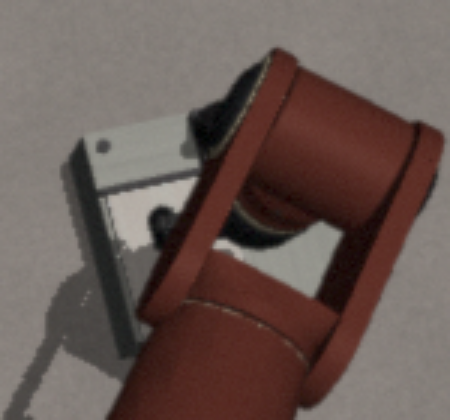

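The view is mostly covered by the arm over the magazine, with nothing out of place. Descending on the tab.

>>> arm_command(
  rows=[
    [60,[0,0,-0.1],[0,0,0]],
    [60,[0,0,-0.2],[0,0,0]],
    [60,[0,0,-0.28],[0,0,0]],
    [60,[0,0,-0.31],[0,0,0]],
    [0,[0,0,-0.31],[0,0,0]],
    [0,[0,0,-0.31],[0,0,0]],
    [0,[0,0,-0.31],[0,0,0]],
    [0,[0,0,-0.31],[0,0,0]],
    [0,[0,0,-0.31],[0,0,0]],
    [0,[0,0,-0.31],[0,0,0]],
  ],
)

```text
time: 5.9
tool_pos: [0.4903, -0.2147, 0.1094]
tool_rot: [0.001, 0.997, 0.08, 0.002]
contact_force: [-0.4, -1.1, 6.3]
gripper_width: 0.154
grasp_force: 60.8
```

>>> arm_command(
  rows=[
    [0,[0.005,-0.03,0],[0,0,0]],
    [0,[0.01,-0.06,0],[0,0,0]],
    [0,[0.015,-0.09,0],[0,0,0]],
    [0,[0.02,-0.12,0],[0,0,0]],
    [0,[0.025,-0.15,0],[0,0,0]],
  ],
)

```text
time: 6.32
tool_pos: [0.4979, -0.2592, 0.1094]
tool_rot: [0.001, 0.997, 0.08, 0.002]
contact_force: [0.3, 3.2, 7.2]
gripper_width: 0.153
grasp_force: 61.1
```

>>> arm_command(
  rows=[
    [0,[0.005,-0.03,0],[0,0,0]],
    [0,[0.01,-0.06,0],[0,0,0]],
    [0,[0.015,-0.09,0],[0,0,0]],
    [0,[0.02,-0.12,0],[0,0,0]],
    [0,[0.025,-0.145,0],[0,0,0]],
    [0,[0.027,-0.155,0],[0,0,0]],
    [0,[0.027,-0.158,0],[0,0,0]],
    [0,[0.027,-0.158,0],[0,0,0]],
  ],
)

```text
time: 6.98
tool_pos: [0.5058, -0.3054, 0.1094]
tool_rot: [-0.001, 0.997, 0.08, 0.001]
contact_force: [-0.5, 5.5, 9.6]
gripper_width: 0.157
grasp_force: 61.4
```

```bash
python3 -c "
from h import *
st()"
```

```text
t 6.98 tcp [ 0.5058 -0.3054  0.1094] x [0.987 0.159 0.003] z [ 0.002  0.002 -1.   ] yaw 9.2
q [-0.6705, 0.0768, 1.7986, 0.003, 1.2652, 0.7393] F [-0.5  5.5  9.6] w 0.157 g 61.4
```

Shutter has moved 92 mm, so it is fully open. Release, rise and move over to the cup.

>>> arm_command(
  rows=[
    [50,[0,0,0],[0,0,0]],
    [60,[0,0,0],[0,0,0]],
    [60,[0,0,0.1],[0,0,0]],
    [60,[0,0,0.24],[0,0,0]],
    [60,[0,0,0.38],[0,0,0]],
    [60,[0,0,0.5],[0,0,0]],
    [60,[0,0.14,0.5],[-0.07,-0.01,0]],
    [60,[-0.02,0.28,0.5],[-0.14,-0.025,0]],
    [60,[-0.04,0.42,0.5],[-0.15,-0.025,0]],
    [60,[-0.06,0.56,0.5],[-0.15,-0.025,0]],
    [60,[-0.08,0.7,0.5],[-0.15,-0.025,0]],
    [60,[-0.1,0.84,0.5],[-0.15,-0.025,0]],
  ],
)

```text
time: 7.98
tool_pos: [0.4741, -0.0563, 0.2566]
tool_rot: [0.119, 0.99, 0.079, 0.01]
contact_force: [1.4, 0.4, 0.8]
gripper_width: 0.701
grasp_force: 0.0
```

```bash
python3 - <<'E'
from h import *
st()
f=grab("top");P=f["P"]
p=P[150:260,310:440].reshape(-1,3)
k=p[(p[:,2]>.149)&(p[:,2]<.16)];t=p[(p[:,2]>.125)&(p[:,2]<.14)&(p[:,0]<.54)]
for a in(k,t): print(len(a),cv2.minAreaRect((a[:,:2]*1000).astype(np.float32)) if len(a)>5 else 0)
c=P[175:222,185:235].reshape(-1,3);c=c[(c[:,2]>.076)&(c[:,2]<.09)]
print(cv2.minAreaRect((c[:,:2]*1000).astype(np.float32)))
# handle line
h=P[212:262,200:235].reshape(-1,3);h=h[(h[:,2]>.045)&(h[:,2]<.08)&(h[:,0]<.505)]
vx=cv2.fitLine((h[:,:2]*1000).astype(np.float32),cv2.DIST_L2,0,.01,.01).ravel();print("line",vx,np.degrees(np.arctan2(vx[1],vx[0])),h.min(0),h.max(0))
E
```

```text
t 7.98 tcp [ 0.4741 -0.0563  0.2566] x [0.987 0.159 0.002] z [ 0.039 -0.234 -0.972] yaw 9.1
q [-0.1416, -0.3607, 1.9529, -0.2286, 1.4779, 1.2832] F [1.4 0.4 0.8] w 0.701 g 0.0
117 ((594.7699584960938, -258.1158752441406), (14.06187915802002, 57.08458709716797), 14.403470039367676)
142 ((503.5255126953125, -304.0674133300781), (59.62440490722656, 15.697455406188965), 11.011946678161621)
((554.8298950195312, 184.749267578125), (94.97621154785156, 89.7200698852539), 52.45372009277344)
line [9.8340458e-01 1.8142609e-01 4.5572458e+02 1.6881627e+02] 10.452836 [0.40753473 0.15065974 0.05768046] [0.50449301 0.18880038 0.07966288]
```

```bash
cat >> h.py <<'E'
from scipy.optimize import least_squares
def wristR(q): return (Ro.from_euler("Z",q[0])*Ro.from_euler("Y",q[1]+q[2])*Ro.from_euler("Z",q[3])*Ro.from_euler("Y",q[4])*Ro.from_euler("Z",q[5]+np.pi/2)).as_matrix()
def cols(q):
    r=np.array([np.cos(q[0]),np.sin(q[0]),0]);z=np.array([0,0,1.]);a=q[1];b=q[1]+q[2]
    return np.stack([r,z,np.sin(a)*r+np.cos(a)*z,np.sin(b)*r+np.cos(b)*z,np.cos(b)*r-np.sin(b)*z,wristR(q)[:,2]],1)
def fit():
    L=[eval(l) for l in open("log.txt")]
    A=np.vstack([cols(l[0]) for l in L]);b=np.hstack([l[1] for l in L])
    w=np.linalg.lstsq(A,b,rcond=1e-4)[0]
    return w,np.abs(A@w-b).max(),max(np.abs(wristR(l[0])-np.array(l[2])).max() for l in L)
LO=np.array([-3.01,-1.01,.06,-1.02,.09,-3.14]);HI=np.array([3.01,2.22,2.58,4.17,2.62,3.14])
def ik(p,R,q0,w):
    f=lambda q:np.hstack([(cols(q)@w-p)*5,(wristR(q)-R).ravel()])
    s=least_squares(f,np.clip(q0,LO+1e-3,HI-1e-3),bounds=(LO,HI));return s.x,np.abs(s.fun).max()
def toolR(yaw,lean):  # deg; tool x along yaw, rolled by lean about it
    return (Ro.from_euler("Z",yaw,degrees=True)*Ro.from_euler("X",lean,degrees=True)*Ro.from_euler("X",180,degrees=True)).as_matrix()
E
python3 - <<'E'
from h import *
w,e,eo=fit();print(np.round(w,3),e,eo)
q0=[eval(l) for l in open("log.txt")][-1][0]
G=np.array([.458,.1685,.062])
R=toolR(9.8,-45)
q=q0
for back in(.10,.05,0):
    q,r=ik(G+(.019-back)*R[:,2],R,q,w);print("grasp",back,np.round(G+(.019-back)*R[:,2],4),np.round(q,2),round(r,4))
M=np.array([.522,-.2577]);a=np.radians(9.5);Rm=np.array([[np.cos(a),-np.sin(a)],[np.sin(a),np.cos(a)]])
for yaw in(-20,-10,0,9.5,20):
  qq=np.array(q)
  for lean in(-45,-15,15,40,55,65):
    C=M+Rm@np.array([-26,65-0])*1 if 0 else M+Rm@np.array([-.026,.065])
    y=np.radians(yaw);g=np.array([*(C-.1*np.array([np.cos(y),np.sin(y)])),.165])
    R=toolR(yaw,lean);qq,r=ik(g+.019*R[:,2],R,qq,w)
    print(yaw,lean,np.round(qq,2),round(r,4))
E
```

```text
[-0.014 -0.042  0.39   0.627  0.09  -0.035] 0.067810394339889 6.38378239159465e-16
grasp 0.1 [0.4483 0.2249 0.1193] [ 0.42 -0.19  2.02 -0.76  1.56  1.93] 0.0
grasp 0.05 [0.4543 0.1901 0.0839] [ 0.35 -0.17  2.06 -0.78  1.46  1.92] 0.0
grasp 0 [0.4603 0.1553 0.0486] [ 0.28 -0.13  2.09 -0.8   1.37  1.92] 0.0
-20 -45 [-0.48 -0.43  2.16 -0.8   1.37  1.59] 0.0
-20 -15 [-0.43 -0.43  2.18 -0.27  1.38  1.54] 0.0
-20 15 [-0.36 -0.43  2.18  0.27  1.4   1.51] 0.0
-20 40 [-0.31 -0.44  2.17  0.71  1.43  1.5 ] 0.0
-20 55 [-0.29 -0.45  2.16  0.97  1.45  1.49] 0.0
-20 65 [-0.28 -0.46  2.15  1.14  1.46  1.49] 0.0
-10 -45 [-0.52 -0.4   2.13 -0.79  1.21  1.44] 0.0
-10 -15 [-0.47 -0.41  2.16 -0.26  1.32  1.33] 0.0
-10 15 [-0.4  -0.43  2.18  0.26  1.46  1.3 ] 0.0
-10 40 [-0.36 -0.46  2.18  0.68  1.57  1.33] 0.0
-10 55 [-0.33 -0.47  2.18  0.94  1.63  1.37] 0.0
-10 65 [-0.32 -0.48  2.17  1.12  1.66  1.4 ] 0.0
0 -45 [-0.55 -0.36  2.1  -0.76  1.06  1.29] 0.0
0 -15 [-0.5  -0.38  2.14 -0.24  1.26  1.13] 0.0
0 15 [-0.45 -0.42  2.17  0.24  1.51  1.1 ] 0.0
0 40 [-0.4  -0.46  2.18  0.64  1.7   1.16] 0.0
0 55 [-0.38 -0.48  2.18  0.9   1.8   1.24] 0.0
0 65 [-0.37 -0.5   2.18  1.08  1.85  1.3 ] 0.0
9.5 -45 [-0.57 -0.31  2.06 -0.71  0.93  1.14] 0.0
9.5 -15 [-0.53 -0.34  2.11 -0.21  1.21  0.93] 0.0
9.5 15 [-0.48 -0.4   2.16  0.21  1.54  0.9 ] 0.0
9.5 40 [-0.44 -0.45  2.18  0.58  1.82  0.99] 0.0
9.5 55 [-0.42 -0.48  2.18  0.83  1.96  1.1 ] 0.0
9.5 65 [-0.41 -0.49  2.18  1.01  2.03  1.19] 0.0
20 -45 [-0.58 -0.26  2.02 -0.62  0.8   0.95] 0.0
20 -15 [-0.55 -0.3   2.08 -0.18  1.16  0.72] 0.0
20 15 [-0.52 -0.36  2.13  0.17  1.58  0.69] 0.0
20 40 [-0.48 -0.43  2.16  0.48  1.92  0.79] 0.0
20 55 [-0.47 -0.46  2.17  0.71  2.11  0.91] 0.0
20 65 [-0.46 -0.48  2.17  0.9   2.22  1.03] 0.0
```

```bash
python3 - <<'E'
from h import *
L=[eval(l) for l in open("log.txt")]
A=np.vstack([cols(l[0]) for l in L]);b=np.hstack([l[1] for l in L])
for rc in(None,1e-6):
    w,_,_,sv=np.linalg.lstsq(A,b,rcond=rc);print(np.round(w,3),np.round(sv,4),np.round((A@w-b).reshape(-1,3)*1000,1))
E
```

```text
[-0.014 -0.042  0.39   0.627  0.09  -0.035] [4.8797 3.4598 0.3819 0.1856 0.1695 0.0996] [[-47.4 -57.    2.3]
 [-40.4 -62.8   0.1]
 [-39.7 -62.2   0.1]
 [-31.6 -67.8   1.9]
 [-45.9 -59.5  -1.3]
 [ -7.   -2.4  -3.1]]
[-0.014 -0.042  0.39   0.627  0.09  -0.035] [4.8797 3.4598 0.3819 0.1856 0.1695 0.0996] [[-47.4 -57.    2.3]
 [-40.4 -62.8   0.1]
 [-39.7 -62.2   0.1]
 [-31.6 -67.8   1.9]
 [-45.9 -59.5  -1.3]
 [ -7.   -2.4  -3.1]]
```

```bash
sed -i 's/wristR(q)\[:,2\]\],1)/wristR(q)[:,2],np.array([-r[1],r[0],0])],1)/' h.py; python3 - <<'E'
from h import *
w,e,eo=fit();print(np.round(w,3),e,eo)
q=[eval(l) for l in open("log.txt")][-1][0]
G=np.array([.458,.1685,.062])
R=toolR(9.8,-45)
for back in(.10,.05,0):
    q,r=ik(G+(.019-back)*R[:,2],R,q,w);print("grasp",back,np.round(G+(.019-back)*R[:,2],4),np.round(q,2),round(r,4))
M=np.array([.522,-.2577]);a=np.radians(9.5);Rm=np.array([[np.cos(a),-np.sin(a)],[np.sin(a),np.cos(a)]])
for yaw in(-20,0,9.5):
  qq=np.array(q)
  for lean in(-45,15,55,70):
    C=M+Rm@np.array([-.026,.065])
    y=np.radians(yaw);g=np.array([*(C-.1*np.array([np.cos(y),np.sin(y)])),.165])
    R=toolR(yaw,lean);qq,r=ik(g+.019*R[:,2],R,qq,w)
    print(yaw,lean,np.round(qq,2),round(r,4))
E
```

```text
[0.    0.238 0.426 0.61  0.096 0.279 0.074] 3.3306690738754696e-16 6.38378239159465e-16
grasp 0.1 [0.4483 0.2249 0.1193] [ 0.67  0.17  1.83 -0.67  1.58  2.21] 0.0
grasp 0.05 [0.4543 0.1901 0.0839] [ 0.61  0.18  1.89 -0.7   1.5   2.22] 0.0
grasp 0 [0.4603 0.1553 0.0486] [ 0.55  0.2   1.94 -0.73  1.41  2.23] 0.0
-20 -45 [-0.14 -0.21  2.14 -0.77  1.45  1.97] 0.0
-20 15 [-0.72 -0.36  2.14  0.24  1.46  1.16] 0.0
-20 55 [-1.01 -0.07  2.09  0.72  1.78  0.82] 0.0
-20 70 [-1.06  0.07  2.06  0.86  1.91  0.75] 0.0
0 -45 [-0.23 -0.42  2.3  -0.84  1.19  1.64] 0.0
0 15 [-0.76 -0.26  2.06  0.19  1.52  0.78] 0.0
0 55 [-0.95  0.11  1.9   0.54  1.94  0.6 ] 0.0
0 70 [-0.98  0.26  1.85  0.64  2.09  0.58] 0.0
9.5 -45 [-0.3  -0.51  2.36 -0.82  1.05  1.44] 0.0
9.5 15 [-0.77 -0.21  2.02  0.15  1.54  0.62] 0.0
9.5 55 [-0.91  0.19  1.81  0.44  2.    0.49] 0.0
9.5 70 [-0.94  0.33  1.76  0.54  2.16  0.49] 0.0
```

>>> arm_command(
  rows=[
    [50,[0,0.13,0],[-0.06,-0.01,0]],
    [50,[0,0.26,0],[-0.12,-0.02,0]],
    [50,[-0.02,0.39,0],[-0.18,-0.03,0]],
    [50,[-0.04,0.52,0],[-0.24,-0.04,0]],
    [50,[-0.06,0.65,0],[-0.3,-0.05,0]],
    [50,[-0.08,0.78,-0.05],[-0.343,-0.059,0.008]],
    [50,[-0.085,0.9,-0.15],[-0.343,-0.059,0.008]],
    [50,[-0.085,0.938,-0.25],[-0.343,-0.059,0.008]],
    [50,[-0.085,0.938,-0.36],[-0.343,-0.059,0.008]],
    [50,[-0.085,0.938,-0.457],[-0.343,-0.059,0.008]],
    [50,[-0.085,0.938,-0.457],[-0.343,-0.059,0.008]],
    [50,[-0.085,0.938,-0.457],[-0.343,-0.059,0.008]],
  ],
)

```text
time: 9.03
tool_pos: [0.4487, 0.2223, 0.1184]
tool_rot: [0.383, 0.92, 0.08, 0.033]
contact_force: [0.5, -0.4, 0.3]
gripper_width: 0.582
grasp_force: 0.0
```

```bash
python3 - <<'E'
from h import *
s=st()
R=toolR(9.8,-45);G=np.array([.458,.1685,.062]);d=G+.019*R[:,2]-s["tool_pos"];print("to grasp",d/.3)
Rn=Ro.from_quat(np.roll(s["tool_rot"],-1)).as_matrix();print("turn",Ro.from_matrix(R@Rn.T).as_rotvec()/(np.pi/2))
save(grab("scene")["color"][90:260,150:350].repeat(3,0).repeat(3,1),"pre.png")
E
```

```text
t 9.03 tcp [0.4487 0.2223 0.1184] x [ 0.985  0.173 -0.001] z [ 0.122 -0.698 -0.705] yaw 10.0
q [0.6624, 0.1659, 1.8384, -0.6761, 1.577, 2.2114] F [ 0.5 -0.4  0.3] w 0.582 g 0.0
to grasp [ 0.03851887 -0.22333883 -0.23262929]
turn [ 0.00178946 -0.00030386 -0.00183215]
```

View pics/pre.png

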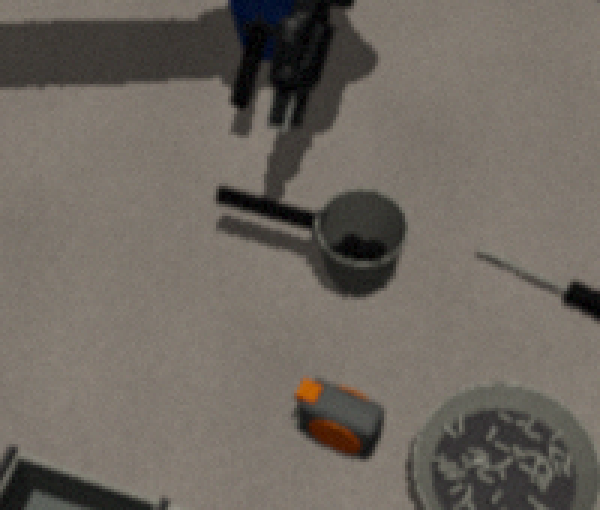

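The fingers at crop (290,100) face the middle of the grey cup's handle at (265,205), and the cup with balls is undisturbed. The mouth of the magazine at lower left is open. Going in.

>>> arm_command(
  rows=[
    [50,[0.01,-0.06,-0.062],[0,0,0]],
    [50,[0.02,-0.12,-0.124],[0,0,0]],
    [50,[0.03,-0.18,-0.187],[0,0,0]],
    [50,[0.038,-0.223,-0.232],[0,0,0]],
    [50,[0.038,-0.223,-0.232],[0,0,0]],
    [0,[0.038,-0.223,-0.232],[0,0,0]],
    [0,[0.038,-0.223,-0.232],[0,0,0]],
    [0,[0.038,-0.223,-0.232],[0,0,0]],
    [0,[0.038,-0.223,-0.232],[0,0,0]],
    [0,[0.038,-0.223,-0.232],[0,0,0]],
  ],
)

```text
time: 9.92
tool_pos: [0.4621, 0.1575, 0.0517]
tool_rot: [0.381, 0.92, 0.08, 0.036]
contact_force: [-0.3, 1.3, 3.1]
gripper_width: 0.176
grasp_force: 60.0
```

```bash
python3 - <<'E'
from h import *
s=st()
P=grab("top")["P"];c=P[165:225,180:240].reshape(-1,3);c=c[(c[:,2]>.075)&(c[:,2]<.09)]
print(cv2.minAreaRect((c[:,:2]*1000).astype(np.float32)))
E
```

```text
t 9.92 tcp [0.4621 0.1575 0.0517] x [0.985 0.174 0.006] z [ 0.127 -0.695 -0.707] yaw 10.0
q [0.5552, 0.1971, 1.9375, -0.7298, 1.4104, 2.2278] F [-0.3  1.3  3.1] w 0.176 g 60.0
((550.4938354492188, 179.39849853515625), (105.67625427246094, 89.12113952636719), 48.482852935791016)
```

Good flat grip (15 mm). Lift and carry.

>>> arm_command(
  rows=[
    [0,[0,0,0.02],[0,0,0]],
    [0,[0,0,0.06],[0,0,0]],
    [0,[0,0,0.12],[0,0,0]],
    [0,[0,0,0.19],[0,0,0]],
    [0,[0,0,0.26],[0,0,0]],
    [0,[0,0,0.33],[0,0,0]],
    [0,[0,0,0.39],[0,0,0]],
    [0,[0,-0.02,0.42],[0,0,0]],
    [0,[-0.01,-0.06,0.42],[0,0,0]],
    [0,[-0.02,-0.12,0.42],[0,0,0]],
    [0,[-0.035,-0.19,0.42],[0,0,0]],
    [0,[-0.05,-0.26,0.42],[0,0,0]],
  ],
)

```text
time: 10.97
tool_pos: [0.4443, 0.0766, 0.1742]
tool_rot: [0.382, 0.92, 0.08, 0.033]
contact_force: [1.3, 0.2, -3.2]
gripper_width: 0.174
grasp_force: 59.4
```

>>> arm_command(
  rows=[
    [0,[-0.02,-0.07,0],[0,0,0]],
    [0,[-0.04,-0.14,0],[0,0,0]],
    [0,[-0.06,-0.21,0],[0,0,0]],
    [0,[-0.08,-0.28,0],[0,0,0]],
    [0,[-0.1,-0.35,0],[0,0,0]],
    [0,[-0.12,-0.42,0],[0,0,0]],
    [0,[-0.14,-0.49,0],[0,0,0]],
    [0,[-0.16,-0.56,0],[0,0,0]],
    [0,[-0.18,-0.63,0],[0,0,0]],
    [0,[-0.19,-0.69,0],[0,0,0]],
    [0,[-0.2,-0.73,0],[0,0,0]],
    [0,[-0.2,-0.75,0],[0,0,0]],
  ],
)

```text
time: 11.97
tool_pos: [0.3831, -0.1481, 0.1736]
tool_rot: [0.381, 0.921, 0.079, 0.032]
contact_force: [0.3, 0.3, -3.7]
gripper_width: 0.172
grasp_force: 59.4
```

```bash
python3 - <<'E'
from h import *
s=st();R=Ro.from_quat(np.roll(s["tool_rot"],-1)).as_matrix()
g=s["tool_pos"]-.019*R[:,2];print("grip",g)
f=grab("top");P=f["P"]
p=P.reshape(-1,3);c=p[(p[:,2]>.19)&(p[:,2]<.225)&(p[:,0]>.40)&(p[:,0]<.6)&(p[:,1]>-.23)&(p[:,1]<0)]
print(len(c),cv2.minAreaRect((c[:,:2]*1000).astype(np.float32)))
save(cv2.resize(f["color"][120:330,240:450],None,fx=2.5,fy=2.5),"carry.png")
E
```

```text
t 11.97 tcp [ 0.3831 -0.1481  0.1736] x [ 0.985  0.17  -0.001] z [ 0.119 -0.696 -0.708] yaw 9.8
q [-0.0796, -0.5684, 2.3583, -0.8093, 1.241, 1.5516] F [ 0.3  0.3 -3.7] w 0.172 g 59.4
grip [ 0.380857   -0.13490566  0.18703874]
285 ((468.6219482421875, -129.1455535888672), (112.8797378540039, 91.62610626220703), 43.422637939453125)
```

View pics/carry.png

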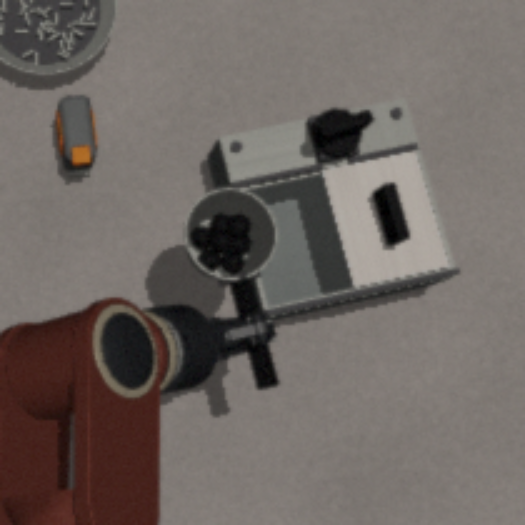

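The carry picture shows the cup at (231,235) with all seven balls, next to the open mouth at (300,245). The shutter is fully right with its tab at (392,215), and the bolt is drawn. Now I'll shift over and tip slowly.

>>> arm_command(
  rows=[
    [0,[0.002,-0.03,-0.01],[0,0,0]],
    [0,[0.004,-0.08,-0.02],[0,0,0]],
    [0,[0.005,-0.12,-0.03],[0,0,0]],
    [0,[0.005,-0.133,-0.04],[0,0,0]],
    [0,[0.004,-0.128,-0.042],[0.055,0.01,0]],
    [0,[0.003,-0.123,-0.045],[0.11,0.019,0]],
    [0,[0.002,-0.118,-0.047],[0.164,0.029,0]],
    [0,[0.001,-0.113,-0.05],[0.219,0.038,0]],
    [0,[0.0,-0.108,-0.052],[0.274,0.048,0]],
    [0,[-0.001,-0.103,-0.054],[0.328,0.057,0]],
    [0,[-0.002,-0.098,-0.056],[0.383,0.067,0]],
    [0,[-0.002,-0.094,-0.058],[0.438,0.076,0]],
  ],
)

```text
time: 13.02
tool_pos: [0.3851, -0.1744, 0.1585]
tool_rot: [0.041, 0.995, 0.086, 0.005]
contact_force: [-0.1, -0.2, -3.8]
gripper_width: 0.173
grasp_force: 59.1
```

```bash
python3 - <<'E'
from h import *
s=st();R=Ro.from_quat(np.roll(s["tool_rot"],-1)).as_matrix()
g=s["tool_pos"]-.019*R[:,2];print("grip",g)
c=g[:2]+.098*R[:2,0];a=np.radians(9.5);print("cup axis mag",np.array([[np.cos(a),np.sin(a)],[-np.sin(a),np.cos(a)]])@(c-[.522,-.2577]))
E
```

```text
t 13.02 tcp [ 0.3851 -0.1744  0.1585] x [0.985 0.171 0.003] z [ 0.017 -0.082 -0.997] yaw 9.9
q [-0.5613, -0.4527, 2.1711, -0.0616, 1.3656, 0.8481] F [-0.1 -0.2 -3.8] w 0.173 g 59.1
grip [ 0.38477292 -0.17285059  0.1774733 ]
cup axis mag [-0.02334324  0.10696364]
```

>>> arm_command(
  rows=[
    [0,[0,0.003,0],[0.033,0.006,0]],
    [0,[-0.001,0.006,0],[0.066,0.011,0]],
    [0,[-0.002,0.01,0],[0.098,0.017,0]],
    [0,[-0.002,0.013,0],[0.131,0.023,0]],
    [0,[-0.003,0.017,0],[0.164,0.028,0]],
    [0,[-0.003,0.02,0.002],[0.197,0.034,0]],
    [0,[-0.004,0.023,0.003],[0.23,0.04,0]],
    [0,[-0.004,0.026,0.004],[0.262,0.045,0]],
    [0,[-0.005,0.029,0.005],[0.295,0.051,0]],
    [0,[-0.006,0.032,0.006],[0.328,0.057,0]],
    [0,[-0.006,0.035,0.008],[0.361,0.062,0]],
    [0,[-0.007,0.038,0.009],[0.394,0.068,0]],
  ],
)

```text
time: 14.02
tool_pos: [0.383, -0.1636, 0.1607]
tool_rot: [-0.267, 0.96, 0.082, -0.022]
contact_force: [-0.0, 0.6, -3.5]
gripper_width: 0.173
grasp_force: 59.1
```

```bash
python3 - <<'E'
from h import *
st()
f=grab("top");g=grab("scene")
a=cv2.resize(f["color"][150:270,290:440],(600,480));b=cv2.resize(g["color"][210:370,90:250],(480,480))
save(cv2.resize(np.hstack([a,b]),(800,356)),"pour1.png")
E
```

```text
t 14.02 tcp [ 0.383  -0.1636  0.1607] x [0.986 0.169 0.   ] z [-0.087  0.508 -0.857] yaw 9.7
q [-0.79, -0.1318, 1.9825, 0.3052, 1.7403, 0.5938] F [-0.   0.6 -3.5] w 0.173 g 59.1
```

View pics/pour1.png

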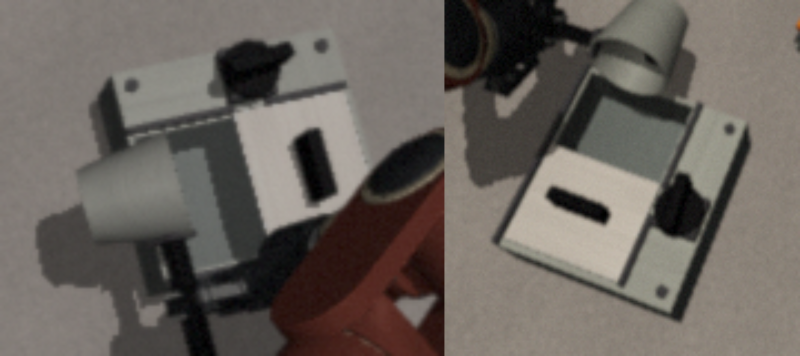

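The cup is tipped about 76° with its lip at scene crop (625,85) over the mouth. No ball is astray; most seem to be still inside, so I'll tip further.

>>> arm_command(
  rows=[
    [0,[0,0.002,0.002],[0.029,0.005,0]],
    [0,[-0.001,0.004,0.004],[0.058,0.01,0]],
    [0,[-0.001,0.006,0.006],[0.087,0.015,0]],
    [0,[-0.001,0.008,0.009],[0.117,0.02,0]],
    [0,[-0.002,0.01,0.011],[0.146,0.025,0]],
    [0,[-0.002,0.012,0.013],[0.175,0.03,0]],
    [0,[-0.002,0.014,0.015],[0.204,0.035,0]],
    [0,[-0.003,0.016,0.018],[0.233,0.04,0]],
    [0,[-0.003,0.018,0.02],[0.262,0.045,0]],
    [0,[-0.004,0.02,0.022],[0.292,0.05,0]],
    [0,[-0.004,0.022,0.024],[0.321,0.055,0]],
    [0,[-0.004,0.023,0.026],[0.35,0.06,0]],
  ],
)

```text
time: 15.12
tool_pos: [0.3823, -0.1565, 0.1689]
tool_rot: [-0.52, 0.85, 0.072, -0.044]
contact_force: [0.1, 0.3, -2.7]
gripper_width: 0.172
grasp_force: 59.4
```

>>> arm_command(
  rows=[
    [0,[0,0.002,0.003],[0.05,0.009,0]],
    [0,[0,0.002,0.004],[0.08,0.014,0]],
    [0,[0,0.002,0.004],[0.08,0.014,0]],
    [0,[0,0.002,0.004],[0.08,0.014,0]],
    [0,[0,0.002,0.004],[0.08,0.014,0]],
    [0,[0,0.002,0.004],[0.08,0.014,0]],
  ],
)

```text
time: 15.62
tool_pos: [0.3824, -0.1559, 0.1709]
tool_rot: [-0.572, 0.816, 0.069, -0.047]
contact_force: [0.7, -0.3, -3.0]
gripper_width: 0.173
grasp_force: 59.5
```

```bash
python3 - <<'E'
from h import *
st()
f=grab("top");g=grab("scene")
a=cv2.resize(f["color"][150:270,290:440],(600,480));b=cv2.resize(g["color"][210:370,90:250],(480,480))
save(cv2.resize(np.hstack([a,b]),(800,356)),"pour2.png")
E
```

```text
t 15.62 tcp [ 0.3824 -0.1559  0.1709] x [0.986 0.167 0.002] z [-0.156  0.927 -0.341] yaw 9.6
q [-0.8974, 0.2542, 1.8335, 0.5758, 2.1489, 0.5253] F [ 0.7 -0.3 -3. ] w 0.173 g 59.5
```

View pics/pour2.png

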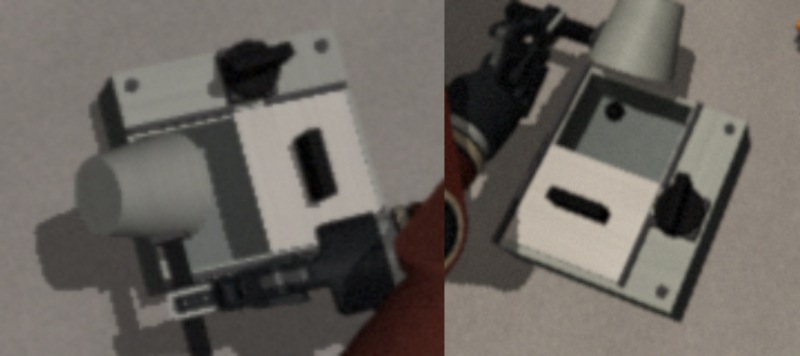

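One ball shows through the mouth at (615,112), and none lies outside. The load fell by about 0.8 N, which matches seven balls. I'll turn the cup back upright and look inside it.

>>> arm_command(
  rows=[
    [0,[0,0,0.01],[-0.075,-0.013,0]],
    [0,[0.002,-0.006,0.02],[-0.15,-0.026,0]],
    [0,[0.004,-0.015,0.03],[-0.226,-0.039,0]],
    [0,[0.005,-0.025,0.03],[-0.302,-0.052,0]],
    [0,[0.006,-0.035,0.03],[-0.378,-0.065,0]],
    [0,[0.007,-0.045,0.03],[-0.454,-0.078,0]],
    [0,[0.008,-0.05,0.03],[-0.53,-0.091,0]],
    [0,[0.009,-0.055,0.03],[-0.605,-0.104,0]],
    [0,[0.01,-0.06,0.03],[-0.68,-0.117,0]],
    [0,[0.011,-0.065,0.03],[-0.756,-0.13,0]],
    [0,[0.012,-0.07,0.03],[-0.83,-0.143,0]],
    [0,[0.013,-0.075,0.03],[-0.9,-0.155,0]],
  ],
)

```text
time: 16.72
tool_pos: [0.3857, -0.178, 0.1805]
tool_rot: [0.106, 0.991, 0.085, 0.012]
contact_force: [-1.5, 0.0, -3.4]
gripper_width: 0.173
grasp_force: 59.3
```

```bash
python3 - <<'E'
from h import *
s=st();R=Ro.from_quat(np.roll(s["tool_rot"],-1)).as_matrix()
Rt=toolR(9.9,-45);print("turn",Ro.from_matrix(Rt@R.T).as_rotvec()/(np.pi/2),"shift to place",(np.array([.4621,.1575,.0517])-s["tool_pos"])/.3)
E
```

```text
t 16.72 tcp [ 0.3857 -0.178   0.1805] x [0.985 0.171 0.005] z [ 0.041 -0.208 -0.977] yaw 9.9
q [-0.5002, -0.5203, 2.1881, -0.1678, 1.3387, 0.9265] F [-1.5  0.  -3.4] w 0.173 g 59.3
turn [-0.35924991 -0.05927905 -0.00063375] shift to place [ 0.25472299  1.11835872 -0.4293707 ]
```

Finish the roll and travel, then look.

>>> arm_command(
  rows=[
    [0,[0,0,0],[-0.07,-0.012,0]],
    [0,[0,0.02,0],[-0.14,-0.024,0]],
    [0,[0.01,0.06,0],[-0.21,-0.036,0]],
    [0,[0.03,0.13,0],[-0.28,-0.047,0]],
    [0,[0.05,0.2,0],[-0.34,-0.056,0]],
    [0,[0.07,0.28,0],[-0.358,-0.059,0]],
    [0,[0.09,0.36,0],[-0.358,-0.059,0]],
    [0,[0.11,0.44,0],[-0.358,-0.059,0]],
    [0,[0.13,0.52,0],[-0.358,-0.059,0]],
    [0,[0.15,0.6,0],[-0.358,-0.059,0]],
    [0,[0.16,0.66,0],[-0.358,-0.059,0]],
    [0,[0.16,0.68,0],[-0.358,-0.059,0]],
  ],
)

```text
time: 17.72
tool_pos: [0.4339, 0.0279, 0.1792]
tool_rot: [0.377, 0.922, 0.081, 0.032]
contact_force: [-0.2, 0.1, -2.7]
gripper_width: 0.174
grasp_force: 59.4
```

```bash
python3 - <<'E'
from h import *
s=st();R=Ro.from_quat(np.roll(s["tool_rot"],-1)).as_matrix()
Rt=toolR(9.9,-45);print("turn",Ro.from_matrix(Rt@R.T).as_rotvec()/(np.pi/2),"shift to place",(np.array([.4621,.1575,.0517])-s["tool_pos"])/.3)
f=grab("top");g=grab("scene")
a=cv2.resize(f["color"][130:290,190:430],(600,400));b=cv2.resize(g["color"][120:360,90:330],(400,400))
save(cv2.resize(np.hstack([a,b]),(800,320)),"after.png")
E
```

```text
t 17.72 tcp [0.4339 0.0279 0.1792] x [ 0.985  0.174 -0.003] z [ 0.12  -0.69  -0.714] yaw 10.0
q [0.3409, -0.2426, 2.1161, -0.7667, 1.4704, 1.898] F [-0.2  0.1 -2.7] w 0.174 g 59.4
turn [-0.00573832 -0.00281743 -0.00105645] shift to place [ 0.0941209   0.43192039 -0.42493646]
```

View pics/after.png

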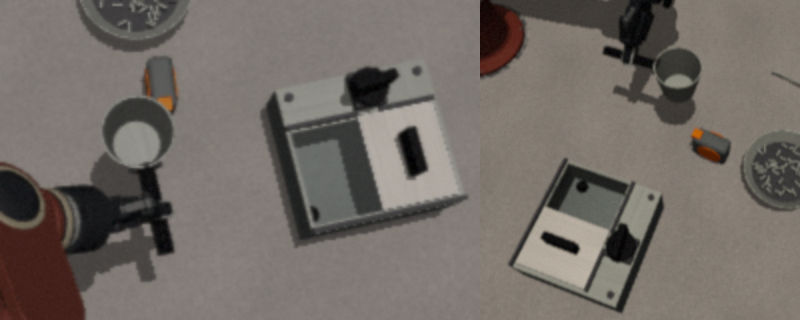

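The cup at (138,132) is empty. One ball is visible in the magazine at (314,212), none is on the bench, and the bystanders have not moved. Placing the cup.

>>> arm_command(
  rows=[
    [0,[0.02,0.08,0],[-0.005,-0.003,0]],
    [0,[0.04,0.17,0],[-0.005,-0.003,0]],
    [0,[0.06,0.27,0],[-0.005,-0.003,0]],
    [0,[0.08,0.36,-0.03],[-0.005,-0.003,0]],
    [0,[0.094,0.42,-0.1],[-0.005,-0.003,0]],
    [0,[0.094,0.432,-0.18],[-0.005,-0.003,0]],
    [0,[0.094,0.432,-0.26],[-0.005,-0.003,0]],
    [0,[0.094,0.432,-0.33],[-0.005,-0.003,0]],
    [0,[0.094,0.432,-0.375],[-0.005,-0.003,0]],
    [0,[0.094,0.432,-0.4],[-0.005,-0.003,0]],
    [0,[0.094,0.432,-0.412],[-0.005,-0.003,0]],
    [0,[0.094,0.432,-0.418],[-0.005,-0.003,0]],
  ],
)

```text
time: 18.82
tool_pos: [0.4625, 0.1548, 0.0544]
tool_rot: [0.382, 0.92, 0.079, 0.034]
contact_force: [-0.2, 0.5, -2.4]
gripper_width: 0.176
grasp_force: 59.5
```

>>> arm_command(
  rows=[
    [0,[0,0,-0.002],[0,0,0]],
    [0,[0,0,-0.004],[0,0,0]],
    [0,[0,0,-0.004],[0,0,0]],
  ],
)

```text
time: 19.07
tool_pos: [0.4628, 0.1555, 0.0538]
tool_rot: [0.381, 0.92, 0.079, 0.035]
contact_force: [-0.3, 0.0, -3.2]
gripper_width: 0.173
grasp_force: 59.5
```

Still hanging, so lower in small steps.

>>> arm_command(
  rows=[
    [0,[0,0,-0.003],[0,0,0]],
    [0,[0,0,-0.005],[0,0,0]],
    [0,[0,0,-0.007],[0,0,0]],
    [0,[0,0,-0.007],[0,0,0]],
  ],
)

```text
time: 19.4
tool_pos: [0.4625, 0.1552, 0.0519]
tool_rot: [0.382, 0.92, 0.079, 0.034]
contact_force: [-4.2, 0.1, 5.1]
gripper_width: 0.172
grasp_force: 60.4
```

>>> arm_command(
  rows=[
    [25,[0,0,0],[0,0,0]],
    [40,[0,0,0],[0,0,0]],
    [50,[0,0,0],[0,0,0]],
    [50,[0,0,0],[0,0,0]],
    [50,[-0.01,0.05,0.051],[0,0,0]],
    [50,[-0.02,0.12,0.122],[0,0,0]],
    [50,[-0.03,0.19,0.193],[0,0,0]],
    [50,[-0.045,0.27,0.275],[0,0,0]],
    [50,[-0.05,0.3,0.38],[0,0,0]],
    [50,[-0.05,0.3,0.5],[0,0,0]],
    [50,[-0.05,0.3,0.5],[0,0,0]],
    [50,[-0.05,0.3,0.5],[0,0,0]],
  ],
)

```text
time: 20.4
tool_pos: [0.4484, 0.2464, 0.2033]
tool_rot: [0.38, 0.921, 0.079, 0.036]
contact_force: [-0.2, 0.1, -1.0]
gripper_width: 0.586
grasp_force: 0.0
```

```bash
python3 - <<'E'
from h import *
s=st()
for n in("top","scene"):
    p=grab(n)["P"].reshape(-1,3);c=p[(abs(p[:,0]-.557)<.07)&(abs(p[:,1]-.185)<.07)&(p[:,2]>.072)&(p[:,2]<.095)]
    if len(c)<8: print(n,len(c));continue
    v=np.linalg.svd(c-c.mean(0),full_matrices=False)[2][2];print(n,len(c),c.mean(0),"tilt",np.arccos(abs(v[2])),cv2.minAreaRect((c[:,:2]*1000).astype(np.float32)))
    m=p[(p[:,0]>.3)&(p[:,0]<.52)&(p[:,1]>-.4)&(p[:,1]<-.2)&(p[:,2]>.125)&(p[:,2]<.14)];print("tab",m.mean(0))
    for nm,x,y,z in(("tape",.6246,.0146,.02),("bowl",.7614,.0494,.03)):
        m=p[(abs(p[:,0]-x)<.09)&(abs(p[:,1]-y)<(.05 if nm=="tape" else .12))&(p[:,2]>z)&(p[:,2]<.09)];print(nm,np.median(m,0))
E
```

```text
t 20.4 tcp [0.4484 0.2464 0.2033] x [0.985 0.172 0.007] z [ 0.127 -0.695 -0.708] yaw 9.9
q [0.6945, 0.0939, 1.7582, -0.6695, 1.7082, 2.1461] F [-0.2  0.1 -1. ] w 0.586 g 0.0
top 200 [0.55488253 0.18242459 0.07822714] tilt 0.011689748344103726 ((552.4567260742188, 184.14230346679688), (90.30331420898438, 100.56645202636719), 62.54599380493164)
tab [ 0.49621696 -0.30445374  0.13551585]
tape [0.62824057 0.01781985 0.063757  ]
bowl [0.78204292 0.0431089  0.03623577]
scene 184 [0.55463065 0.1832405  0.07770543] tilt 0.015934197358559613 ((555.8818359375, 181.95578002929688), (90.92911529541016, 99.18807983398438), 58.73043441772461)
tab [ 0.49898438 -0.30838326  0.13626956]
tape [0.63967688 0.00758076 0.06106121]
bowl [0.77117611 0.05826047 0.03593349]
```

>>> arm_command(
  rows=[
    [50,[0,0,0],[0,0,0]],
    [50,[0,0,0],[0,0,0]],
    [50,[0,0,0],[0,0,0]],
    [50,[0,0,0],[0,0,0]],
  ],
)

```text
time: 20.83
tool_pos: [0.4469, 0.2448, 0.1998]
tool_rot: [0.382, 0.92, 0.079, 0.033]
contact_force: [-0.0, 0.0, -0.1]
gripper_width: 0.586
grasp_force: 0.0
```

```bash
python3 -c "
from h import *
print(manip.job_done())"
```

```text
the job is handed in; nothing more can be done
None
```

I handed the job in at about 21 s, and no verdict came back: knob turned, shutter fully open (92 mm), empty cup upright on the bench and released, bystanders not touched; all seven balls should be in the magazine, though only one shows through the mouth (the cup is empty, its load fell by about seven balls' weight, and none is on the bench).

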